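Unlatch and open the fan guard

TASK

Two small sample guards stand on the bench, each closed by a yellow barred gate that a steel latch bar holds shut. On the guard with the fan inside, take the red thumb lever, lift the latch bar out of its catch, swing that gate wide open towards the robot (about square to the guard's front) and let go, with the bar lowered back onto the gate. Leave the other guard's gate shut.

Things in the scene. Friction and masses are not known exactly. Their poses are not given: they have to be found in the camera images.
- fan_guard: Fixed guard with a grey fan (105 mm across) inside: aluminium posts, clear sides, open top, 250 wide (y), 200 deep, 138 mm high, turned up to 0.15 rad. Origin on the table under the middle of the shut gate; x points into the guard, away from its gated front (robot's side), z up. In this frame the gate's upright hinge line is at x 0, y 85 mm. Post tops and catch reach z 160 mm.
- fan_lever (a point): Middle of the fan guard's red thumb lever: an upright plate on the latch bar, 12 mm thick (across the gate), 26 wide (along it), z 156 to 201 mm when latched. The point is at guard (0, -40, 182) mm when shut: 125 mm from the hinge line; from the bar's pivot 85 mm along the bar, 32 above it. Fingers have room on both sides of plate, bar and gate. Axes as the guard's when shut; turns with gate and bar.
- fan_gate (a joint): Angle of the fan guard's yellow barred gate, rad: 0 shut (the start), growing as its free end swings towards the robot (guard -x; clockwise from above), to 1.75. Shut, it spans guard x 0, y 85 to -80, z 22 to 138 mm, 12 mm thick. Friction about 0.06 N m, no spring: it stays where left.
- fan_latch (a joint): Angle of the fan guard's steel latch bar on the gate, rad: 0 level (the start, in the catch), growing as its lever end is lifted, to 0.8; clears the catch at about 0.12. Bar 8 mm thick, 12 high, along the gate just above its top, guard z 150; pivot on the gate at guard y 45, tip at y -118, catch teeth on the post at y -103. About 0.12 kg; falls back to 0 by its weight.
- stage_guard: The other guard, of the same make and size with the same gate, latch bar and red lever, but with a teal and aluminium turntable with a brass post inside. Frame and layout as for the fan guard. Fixed.
- stage_gate (a joint): Angle of the other guard's gate, rad: 0 shut, growing as it opens. Starts at 0 and shall stay shut.

How it is judged (in metres and radians):
On the way:
1. the fan guard's latch bar is lifted (over 0.08 rad) while its gate is still shut (value of joint fan_latch above 0.08 rad and value of joint fan_gate below 0.15 rad), for 0.05 s.
At the end, for the whole second after the job is handed in: The fan guard's gate stands open by at least 1.05 rad (60 degrees), at rest (under 0.05 rad/s), its latch bar lies back down on the gate (under 0.06 rad), and the other guard's gate is shut (under 0.06 rad) (value of joint fan_gate above 1.05 rad and velocity of joint fan_gate between -0.05 and 0.05 rad/s and value of joint each of fan_latch, stage_gate below 0.06 rad); the robot touches nothing.
It fails at once if the other guard's gate is opened (over 0.1 rad) (value of joint stage_gate above 0.1 rad).
It also fails if it takes over 40 s, if anything falls off the work surface, if the arm or the gripper's body presses on something with over 40 N, if the wrist force passes 120 N, or if a joint passes its speed limit or range.

ROBOT

A 6-joint arm with a two-finger parallel gripper is mounted at the origin on the work surface. World frame = base frame: x ahead of the robot, y to its left, z up, the work surface at z = 0. Lengths are in m, angles in degrees, forces in N, time in s.
With the tool pointing down it reaches from about 0.35 to 0.875 m from the base axis. Payload 4.2 kg.
Tool frame: the origin (TCP) lies at the very end of the fingers, on their centre line; the grasp point (between the pads) lies 19 mm behind it (tcp_to_grasp is the z of the grasp point in the tool frame, in m); z points along the fingers, y is the direction in which the jaws open and shut (so a half turn about z gives the same grasp; the last joint's range is limited). The gripper opens to 87 mm and grips with 3 to 60 N. Pads are 19 mm wide; open, the fingers measure 117 mm over their backs; the gripper's body (75 mm by 190 mm) begins 51 mm behind the grasp point.
Start: joints at [78.816, 22.042, 0.453, 0, -68.411, -14.817], TCP at [0.274, 0.562, 0.188] pointing down, gripper open.
Joint ranges: [-179.83, 179.83], [-69.29, 118.12], [-61.27, 80.66], [-181.25, 117.63], [-171.15, -9.14], [-177.46, 177.46]. Speed limits (degrees/s): [159.86, 159.86, 180, 180, 180, 180].

INTERFACE

Orientations are given as a 3x3 rotation matrix whose columns are the frame's x, y, z axes.
In Python, from station import sense, capture, camera_params, finish_job, tcp_to_grasp gives the robot as it stands.
- The arm moves only by the shell command python3 -m inch 'ROWS'. ROWS is JSON, a list of rows, each an object of numbers: "jaw": the closure in counts, from 0 (fully open) to 255 (shut); "x", "y", "z": the shift along the world's x, y, z normalised to -1 to 1, where 1 is 0.06 m; "ax", "ay", "az": the turn, a rotation vector about the world's x, y, z normalised to -1 to 1, where 1 is 10 degrees. A call has 1 to 12 rows; each row shifts and turns the pose as measured when the row begins; what a row does not reach is not made up. A row lasts 1/8 s, in which the tool goes at most 62.5 mm and 10.7 degrees, less where a joint would pass 70% of its speed; a pose out of reach is approached as far as the arm can. A call with a number of a shift or a turn outside -1 to 1 is refused whole. A call with a gripper value outside its range is refused whole. The fingers move at their own pace and stop on an object; the grip force is fixed at half the most. Time passes only in rows, so rows that do not move let the fingers close. It gives the time, the measured TCP pose, the force and the opening at its end, in the units of the state.
- sense(): the state, without advancing time (a new reading comes with each control period).
- capture(name): name is "scene" or "top"; returns the picture (384x512x3 uint8, red, green, blue); there is no depth.
- camera_params(name): a dict with "vfov" (degrees; the focal length in pixels is half the picture's height over the tangent of half this angle, whatever the lens; pixels are square), "cx", "cy" (the principal point, pixels), "R" (3x3) and "t" (3): a world point X has camera coordinates R X + t. Camera axes: x right, y down, z forward; pixel columns grow to the right and rows downward; lengths in m; the calibration is good to about 2 mm. A picture is of the moment at which its call begins. camera_params takes no time and is no camera call.
- finish_job(): hands the job in, once; it reports no verdict.
The state is a dict: "time_s": time; "joints": joint angles; "joint_velocities": joint speeds; "effort": joint torques, N m; "tcp_pos": TCP position; "ee_rot": TCP orientation; "wrist_force": force on the tool from outside, world axes, zero at the start; "moment": the same for the moment, N m; "gripper_width": opening from 0.0 (shut) to 1.0 (fully open).
Only numpy, scipy, OpenCV 4.12 (cv2) and the standard library are available. Lean on these libraries where they do the work, as an engineer would, in place of code of your own. Each camera call takes 0.05 s, during which the arm holds its last target.

## Working session

There is one attempt and no reset: what is moved stays moved. The work goes in short steps, Python scripts to look and compute and a shell command to move; the robot and the scene stay as the last step left them, time stands still between calls to the robot, and variables do not carry over. Pictures are saved under pics/ and viewed, and the job is handed in when it is done.

```bash
mkdir -p pics; ls
python3 - <<'E'
from station import *
import cv2
s=sense();print(s['time_s'],s['tcp_pos'],s['ee_rot'],tcp_to_grasp)
for n in("scene","top"):
    im=capture(n);cv2.imwrite(f'pics/{n}0.png',im[:,:,::-1]);p=camera_params(n);print(n,p)
E
```

```text
pics
0.0 [0.27366477 0.56111343 0.18653184] [[ 8.98676842e-01 -4.38610376e-01 -9.33031316e-04]
 [-4.38611364e-01 -8.98674494e-01 -2.05537368e-03]
 [ 6.30167754e-05  2.25635486e-03 -9.99997452e-01]] -0.0187
scene {'vfov': 51.52639780755251, 'cx': 258.6477832474343, 'cy': 191.118318921109, 'R': array([[-0.4319162 ,  0.90190816, -0.00317334],
       [ 0.59071537,  0.28022633, -0.75665617],
       [-0.68154512, -0.3286866 , -0.6538053 ]]), 't': array([ 0.26071341, -0.27522559,  1.44444085])}
top {'vfov': 57.064358092303436, 'cx': 258.2317862786071, 'cy': 189.36895853027, 'R': array([[-1.00571903e-01, -9.94929340e-01,  9.49141286e-04],
       [-9.74777089e-01,  9.83436980e-02, -2.00345062e-01],
       [ 1.99235838e-01, -2.10742852e-02, -9.79724939e-01]]), 't': array([0.08412853, 0.61439961, 0.79403427])}
```

View pics/scene0.png

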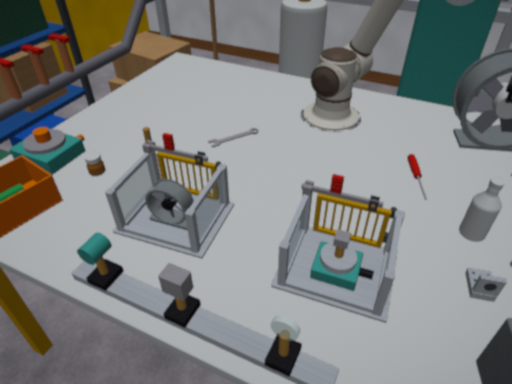

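View pics/top0.png

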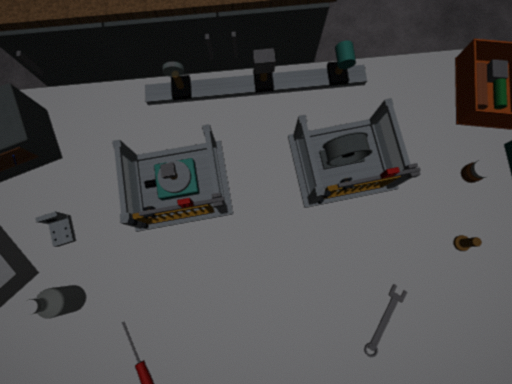

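```bash
cat > h.py <<'E'
import numpy as np,cv2
from station import *
def ray(n,u,v):
    p=camera_params(n);f=192/np.tan(np.radians(p['vfov']/2))
    d=np.array([(u-p['cx'])/f,(v-p['cy'])/f,1]);R=np.array(p['R']);return -R.T@p['t'],R.T@d
def onz(n,u,v,z):
    c,d=ray(n,u,v);return c+d*(z-c[2])/d[2]
def proj(n,X):
    p=camera_params(n);f=192/np.tan(np.radians(p['vfov']/2));c=np.array(p['R'])@X+p['t'];return c[:2]/c[2]*f+[p['cx'],p['cy']]
def tri(a,b):
    c1,d1=ray('scene',*a);c2,d2=ray('top',*b)
    s=np.linalg.lstsq(np.c_[d1,-d2],c2-c1,rcond=None)[0];P=c1+s[0]*d1;Q=c2+s[1]*d2;return (P+Q)/2,np.linalg.norm(P-Q)
E
python3 - <<'E'
from h import *
for n in("scene","top"):
    im=cv2.imread(f'pics/{n}0.png');h=cv2.cvtColor(im,cv2.COLOR_BGR2HSV)
    m=(((h[...,0]<6)|(h[...,0]>174))&(h[...,1]>170)&(h[...,2]>60)).astype(np.uint8)
    k,l,st,c=cv2.connectedComponentsWithStats(m)
    for i in range(1,k):
        if st[i][4]>15:print(n,st[i],c[i])
    print(proj(n,[.274,.562,.188]))
s=cv2.imread('pics/scene0.png');cv2.imwrite('pics/sz.png',cv2.resize(s[110:250,100:250],None,fx=4,fy=4,interpolation=2))
s=cv2.imread('pics/top0.png');s=np.clip(s.astype(float)*1.8,0,255).astype(np.uint8);cv2.imwrite('pics/tz.png',cv2.resize(s[95:215,280:425],None,fx=5,fy=5,interpolation=2))
E
```

```text
scene [ 49  34  21   9 110] [58.90909091 37.62727273]
scene [ 21  45  22  10 131] [32.09160305 49.11450382]
scene [ 0 58 14 10 95] [ 5.75789474 63.01052632]
scene [164 134  10  16 115] [168.13913043 141.53913043]
scene [409 155  11  22 127] [413.83464567 165.22834646]
scene [331 175  12  18 157] [336.5477707  183.66242038]
[530.25746121 150.02633643]
top [387 168  12   6  57] [392.49122807 170.40350877]
top [178 199  12   6  58] [183.39655172 201.27586207]
top [136 363  15  21 173] [142.3583815  373.61849711]
[-13.63910555 386.84060431]
```

View pics/sz.png

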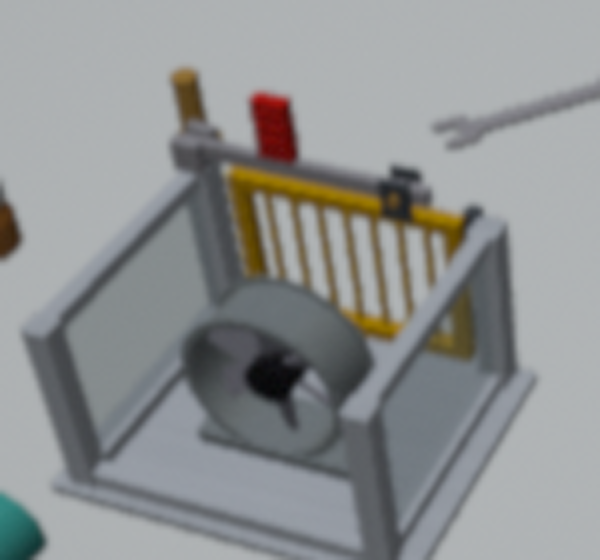

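View pics/tz.png

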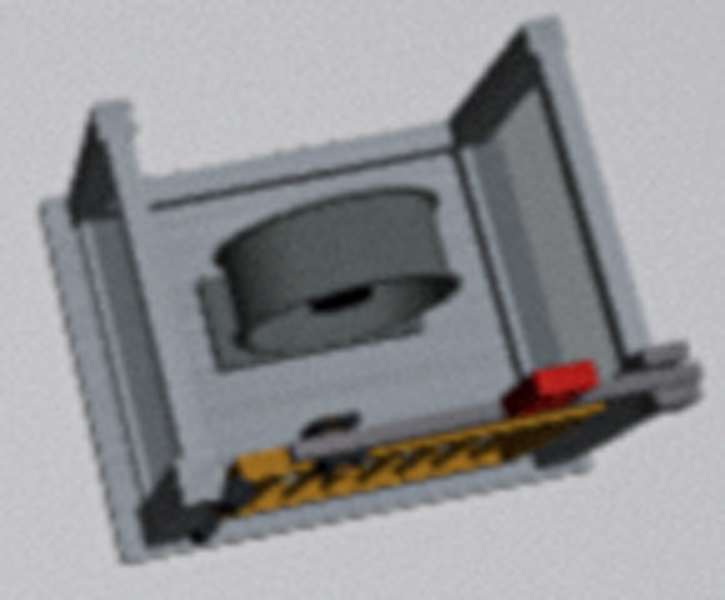

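Run:
```python
from h import *
print(tri((168.14,141.54),(392.2,170.6)))
t=lambda u,v:(280+(u+.5)/5-.5,95+(v+.5)/5-.5)
z=lambda u,v:(100+(u+.5)/4-.5,110+(v+.5)/4-.5)
def yaw(a,b): d=a-b; return np.arctan2(-d[0],d[1])  # guard y dir=(-sin,cos)
# bar centreline in top, z 156
a=onz('top',*t(300,443),.153);b=onz('top',*t(690,377),.153);print('bar',a,b,np.degrees(yaw(a,b)))
a=onz('top',*t(122,560),.0);b=onz('top',*t(590,468),.0);print('front base',a,b,np.degrees(yaw(a,b)))
a=onz('top',*t(42,200),.005);b=onz('top',*t(450,125),.005);print('back base',a,b,np.degrees(yaw(a,b)))
a=onz('scene',*z(55,490),.005);b=onz('scene',*z(400,560),.005);print('back base scene',a,b)
a=onz('scene',*z(190,150),.156);b=onz('scene',*z(430,195),.153);print('bar scene',a,b,np.degrees(yaw(b,a)))
# lever top face centre, z .201
c=onz('top',*t(567,374),.201);print('levtop',c)
c=onz('scene',*z(271,97),.201);print('levtop scene',c)
for n in('top','scene'):
  pass
s=sense();print(np.degrees(np.arctan2(s['ee_rot'][1][1],s['ee_rot'][0][1])))
```

```text
(array([ 0.60526017, -0.25529057,  0.18089047]), np.float64(0.009509138086609989))
bar [ 0.59713587 -0.1531281   0.153     ] [ 0.60929771 -0.32724476  0.153     ] 3.9955520937001663
front base [ 0.57541148 -0.09222673  0.        ] [ 0.59900619 -0.34114316  0.        ] 5.414871714654141
back base [ 0.7721279  -0.07351138  0.005     ] [ 0.79244427 -0.29770383  0.005     ] 5.178014215702642
back base scene [ 0.79586967 -0.3135318   0.005     ] [ 0.7517086  -0.08653946  0.005     ]
bar scene [ 0.62096607 -0.30836482  0.156     ] [ 0.59357535 -0.14613099  0.153     ] 9.583147799769957
levtop [ 0.60532656 -0.25378136  0.201     ]
levtop scene [ 0.60229691 -0.25045768  0.201     ]
-116.01051521683122
```

The scene shows the fan guard on the −y side with its red lever at scene (168,142) and top (392,170). The stage guard is at scene (336,184). Next I'll reproject the frame estimate as a check, and travel high.

```bash
python3 - <<'E'
from h import *
y=np.radians(5.6);R=np.array([[np.cos(y),-np.sin(y),0],[np.sin(y),np.cos(y),0],[0,0,1]]);o=np.array([.604,-.2525,0])-R@[0,-.04,0]
print(o)
P=[[0,-.027,.201],[0,-.053,.201],[0,-.118,.15],[0,.085,.138],[0,-.08,.138],[0,-.08,.022],[0,.085,.022],[0,-.04,.182]]
out=[]
for n,(x0,y0,x1,y1) in(('scene',(100,110,250,250)),('top',(280,95,425,215))):
    im=cv2.imread(f'pics/{n}0.png')[y0:y1,x0:x1];k=4;im=cv2.resize(im,None,fx=k,fy=k,interpolation=2)
    if n=='top': im=np.clip(im*1.8,0,255).astype(np.uint8)
    for p in P:
        u=proj(n,R@np.array(p)+o);c=((u-[x0,y0]+.5)*k).astype(int);cv2.circle(im,tuple(map(int,c)),3,(255,0,255),-1)
    cv2.imwrite(f'pics/ov_{n}.png',im)
E
python3 -m inch '[{"z":0.8,"jaw":0},{"z":0.8},{"x":0.4,"y":-0.85,"az":-0.4},{"x":0.4,"y":-0.85,"az":-0.4},{"x":0.4,"y":-0.85,"az":-0.4},{"x":0.4,"y":-0.85,"az":-0.4},{"x":0.4,"y":-0.85,"az":-0.4},{"x":0.4,"y":-0.85,"az":-0.4},{"x":0.4,"y":-0.85,"az":-0.4}]'
```

```text
[ 0.60009668 -0.2126909   0.        ]$[0]: bad value
```

View pics/ov_scene.png

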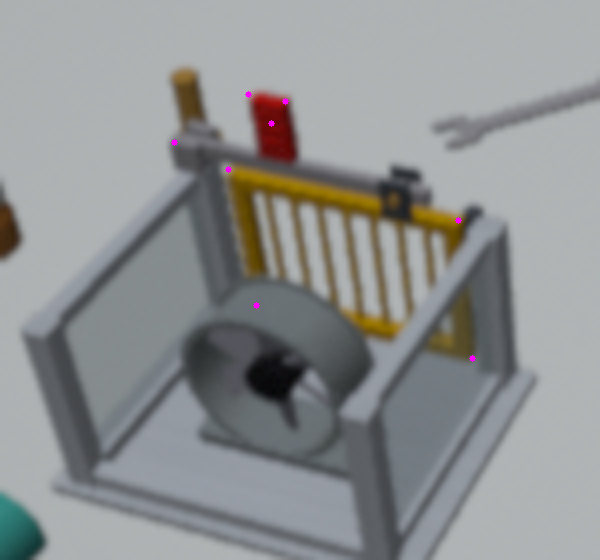

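View pics/ov_top.png

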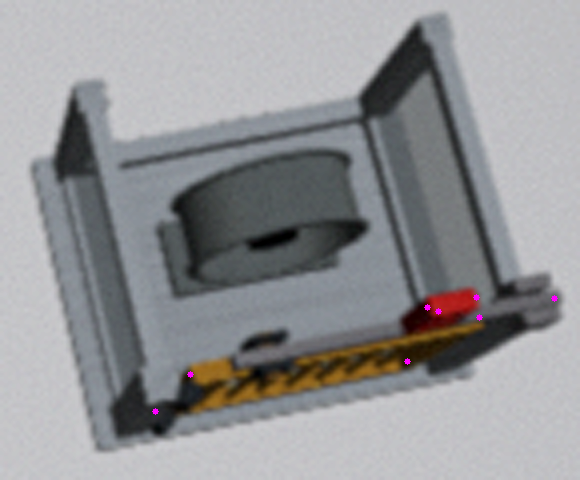

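The overlay agrees to about 3 mm: the gate corners and lever top coincide in both views. I'll use the lever at (0.605, −0.251) and a yaw of 5.5°. The move was refused, so I'll give every field in full.

```bash
python3 -m inch '[{"x":0,"y":0,"z":0.8,"ax":0,"ay":0,"az":0,"jaw":0},{"x":0,"y":0,"z":0.8,"ax":0,"ay":0,"az":0,"jaw":0},{"x":0.4,"y":-0.85,"z":0,"ax":0,"ay":0,"az":-0.4,"jaw":0},{"x":0.4,"y":-0.85,"z":0,"ax":0,"ay":0,"az":-0.4,"jaw":0},{"x":0.4,"y":-0.85,"z":0,"ax":0,"ay":0,"az":-0.4,"jaw":0},{"x":0.4,"y":-0.85,"z":0,"ax":0,"ay":0,"az":-0.4,"jaw":0},{"x":0.4,"y":-0.85,"z":0,"ax":0,"ay":0,"az":-0.4,"jaw":0},{"x":0.4,"y":-0.85,"z":0,"ax":0,"ay":0,"az":-0.4,"jaw":0}]'
```

```text
time_s: 1.1
tcp_pos: [0.4175, 0.2469, 0.2795]
ee_rot: [[0.637, -0.771, -0.008], [-0.771, -0.637, -0.008], [0.001, 0.012, -1.0]]
wrist_force: [0.7, -0.1, 0.5]
gripper_width: 1.003
```

```bash
python3 -m inch '[{"x":0.33,"y":-0.9,"z":0,"ax":0,"ay":0,"az":-0.4,"jaw":0},{"x":0.33,"y":-0.9,"z":0,"ax":0,"ay":0,"az":-0.4,"jaw":0},{"x":0.33,"y":-0.9,"z":0,"ax":0,"ay":0,"az":-0.4,"jaw":0},{"x":0.33,"y":-0.9,"z":0,"ax":0,"ay":0,"az":-0.4,"jaw":0},{"x":0.33,"y":-0.9,"z":0,"ax":0,"ay":0,"az":-0.4,"jaw":0},{"x":0.33,"y":-0.9,"z":0,"ax":0,"ay":0,"az":-0.4,"jaw":0},{"x":0.33,"y":-0.9,"z":0,"ax":0,"ay":0,"az":-0.4,"jaw":0},{"x":0.33,"y":-0.9,"z":0,"ax":0,"ay":0,"az":-0.4,"jaw":0},{"x":0.33,"y":-0.9,"z":0,"ax":0,"ay":0,"az":-0.4,"jaw":0},{"x":0,"y":0,"z":0,"ax":0,"ay":0,"az":0,"jaw":0}]'
python3 - <<'E'
from h import *
s=sense();p=np.array(s['tcp_pos']);R=np.array(s['ee_rot']);print(p,s['joints'],s['time_s'])
print('units',(np.array([.605,-.251,.176])-p)/.06)
y=np.radians(5.5);D=np.array([[-np.sin(y),-np.cos(y),0],[-np.cos(y),np.sin(y),0],[0,0,-1]]).T
D=np.array([[np.sin(y)*1,-np.cos(y),0],[-np.cos(y),-np.sin(y),0],[0,0,-1]])
print(D@D.T, np.linalg.det(D)); r=cv2.Rodrigues(D@R.T)[0].ravel();print(R,np.degrees(r)/10)
E
```

```text
time_s: 2.35
tcp_pos: [0.597, -0.2592, 0.2735]
ee_rot: [[0.037, -0.999, -0.019], [-0.999, -0.037, 0.002], [-0.003, 0.019, -1.0]]
wrist_force: [0.0, 0.9, -0.5]
gripper_width: 1.0
[ 0.5969933  -0.2591727   0.27354314] [-9.21982883e+00  2.30081863e+01  1.40204035e+01  6.31299237e-02
 -8.21269109e+01  1.13455900e+01] 2.35
units [ 0.13344503  0.13621173 -1.625719  ]
[[1.0000000e+00 3.4896252e-19 0.0000000e+00]
 [3.4896252e-19 1.0000000e+00 0.0000000e+00]
 [0.0000000e+00 0.0000000e+00 1.0000000e+00]] 1.0000000000000002
[[ 0.03722771 -0.99911892 -0.0193773 ]
 [-0.999303   -0.03727412  0.0020396 ]
 [-0.00276007  0.01928787 -0.99981016]] [-0.00842299 -0.11134206  0.33648766]
```

```bash
python3 -m inch '[{"x":0.15,"y":0.15,"z":0,"ax":0,"ay":-0.11,"az":0.34,"jaw":0},{"x":0,"y":0,"z":-0.4,"ax":0,"ay":0,"az":0,"jaw":0},{"x":0,"y":0,"z":0,"ax":0,"ay":0,"az":0,"jaw":0}]'
python3 - <<'E'
from h import *
for n in("scene","top"):
    im=capture(n)[:,:,::-1];cv2.imwrite(f'pics/{n}1.png',im)
s=cv2.imread('pics/scene1.png')[60:250,80:290];t=cv2.imread('pics/top1.png')[60:250,250:460]
cv2.imwrite('pics/c1.png',np.hstack([cv2.resize(s,(400,362)),cv2.resize(np.clip(t*1.7,0,255).astype(np.uint8),(400,362))]))
E
```

```text
time_s: 2.72
tcp_pos: [0.6052, -0.249, 0.2474]
ee_rot: [[0.098, -0.995, -0.003], [-0.995, -0.099, 0.003], [-0.003, 0.003, -1.0]]
wrist_force: [0.7, 0.1, 0.5]
gripper_width: 1.002
```

View pics/c1.png

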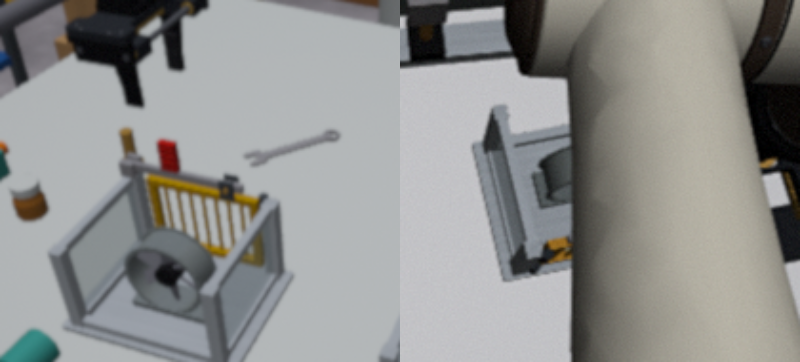

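The picture shows the open fingers straddling the space above the red lever: tips at crop (133,100) and (177,67), lever at (168,150). I'll descend and look at the forces.

```bash
python3 -m inch '[{"x":0,"y":-0.02,"z":-0.4,"ax":0,"ay":0,"az":0,"jaw":0},{"x":0,"y":0,"z":-0.4,"ax":0,"ay":0,"az":0,"jaw":0},{"x":0,"y":0,"z":-0.4,"ax":0,"ay":0,"az":0,"jaw":0},{"x":0,"y":0,"z":0,"ax":0,"ay":0,"az":0,"jaw":0}]'
python3 - <<'E'
from h import *
im=capture('scene')[:,:,::-1]
cv2.imwrite('pics/c2.png',cv2.resize(im[80:230,90:260],None,fx=4,fy=4))
print(proj('scene',np.array([.605,-.251,.182])))
E
```

```text
time_s: 3.32
tcp_pos: [0.6096, -0.2507, 0.1842]
ee_rot: [[0.102, -0.995, 0.014], [-0.995, -0.102, -0.003], [0.004, -0.013, -1.0]]
wrist_force: [-0.0, -0.3, -0.3]
gripper_width: 0.997
[167.72340777 140.81533862]
```

View pics/c2.png

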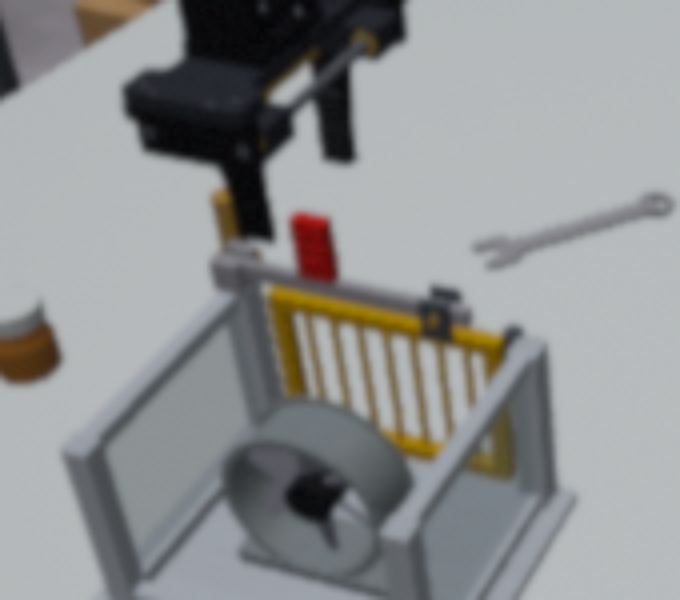

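Run:
```python
from h import *
s=sense();p=np.array(s['tcp_pos']);R=np.array(s['ee_rot']);print(p,s['time_s'])
for z in(0,-.019,-.03):
  for q in(-.0585,-.0435,0,.0435,.0585):
    print(z,q,(proj('scene',p+R@[0,q,z])-[90,80])*4)
```

```text
[ 0.61077053 -0.2511792   0.1860296 ] 3.375
0 -0.0585 [254.48127117 292.74680678]
0 -0.0435 [267.65061916 279.42312166]
0 0 [304.21002341 242.43526238]
0 0.0435 [338.51799434 207.72522191]
0 0.0585 [349.86359154 196.24666089]
-0.019 -0.0585 [249.25564297 265.9983976 ]
-0.019 -0.0435 [262.65514918 252.80900703]
-0.019 0 [299.8327205  216.21441159]
-0.019 0.0435 [334.69303374 181.90073766]
-0.019 0.0585 [346.21538203 170.55906958]
-0.03 -0.0585 [246.16732548 250.19023506]
-0.03 -0.0435 [259.70354885 237.08391414]
-0.03 0 [297.24805647 200.7317979 ]
-0.03 0.0435 [332.43589422 166.66150508]
-0.03 0.0585 [344.06298065 155.40368804]
```

Run:
```python
from h import *
p=np.array([.6052,-.249,.2474])
y=np.array([-.995,-.099,0])
for z in(0,.02,.03):
  for q in(-.05,.05): print(z,proj('scene',p+q*y+[0,0,z]))
print('obs near (149.8,112.5) far(172.9,95.2)')
im=capture('scene')[:,:,::-1];cv2.imwrite('pics/c3.png',cv2.resize(im[80:180,90:230],None,fx=5,fy=5))
print(sense()['tcp_pos'],sense()['ee_rot'][:,2] if hasattr(sense()['ee_rot'],'shape') else 0)
```

```text
0 [153.14391437 128.64807495]
0 [174.45073125 108.34972494]
0.02 [151.58895696 121.08023854]
0.02 [173.29506568 101.06141681]
0.03 [150.79447595 117.21357167]
0.03 [172.70552429  97.3434214 ]
obs near (149.8,112.5) far(172.9,95.2)
[ 0.61129026 -0.25141774  0.18692096] [ 0.01911254 -0.00492605 -0.9998052 ]
```

View pics/c3.png

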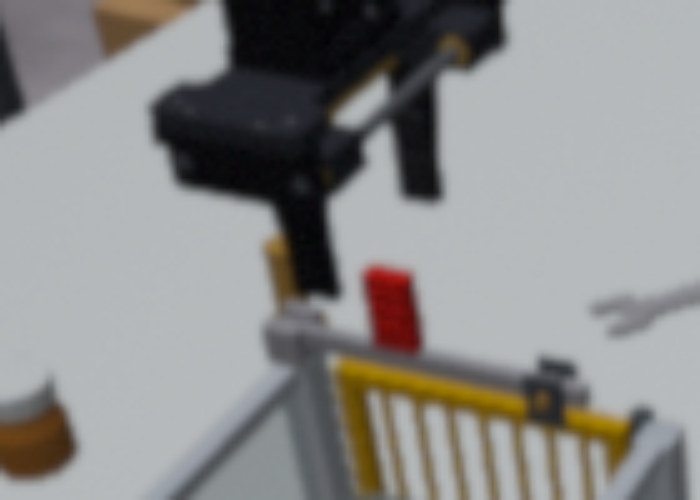

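The picture shows finger tips at crop (322,295) and (422,198), about 30 mm higher than the reported TCP projects, and the reported pose is also drifting. I'll check the drift at rest before going lower.

```bash
python3 -m inch '[{"x":0,"y":0,"z":0,"ax":0,"ay":0,"az":0,"jaw":0}]';python3 -m inch '[{"x":0,"y":0,"z":0,"ax":0,"ay":0,"az":0,"jaw":0},{"x":0,"y":0,"z":0,"ax":0,"ay":0,"az":0,"jaw":0}]'
python3 - <<'E'
from station import *
s=sense();print(s['joints'],s['joint_velocities'],s['effort'],s['tcp_pos'])
E
```

```text
time_s: 3.55
tcp_pos: [0.6122, -0.2516, 0.1888]
ee_rot: [[0.102, -0.995, 0.022], [-0.995, -0.102, -0.006], [0.008, -0.021, -1.0]]
wrist_force: [-1.1, 0.7, 0.4]
gripper_width: 0.998
time_s: 3.8
tcp_pos: [0.6131, -0.2518, 0.1909]
ee_rot: [[0.102, -0.994, 0.025], [-0.995, -0.102, -0.007], [0.009, -0.025, -1.0]]
wrist_force: [-0.4, -0.7, -0.3]
gripper_width: 0.998
[ -8.28834202  24.76770615   5.11465348   0.1796927  -68.85372552
  14.10000688] [ 0.04401293 -0.32959559  0.34944624  0.08010656 -0.13496548 -0.04704617] [ 1.18182792e-02 -4.17967093e+01  1.91414076e+01  4.27869111e+00
  1.11039402e-01  1.63819168e-03] [ 0.61305726 -0.25180294  0.19090299]
```

```bash
python3 -m inch '[{"x":-0.15,"y":0.02,"z":-0.3,"ax":0.05,"ay":0.15,"az":0,"jaw":0},{"x":0,"y":0,"z":-0.15,"ax":0,"ay":0,"az":0,"jaw":0},{"x":0,"y":0,"z":-0.05,"ax":0,"ay":0,"az":0,"jaw":0}]'
python3 - <<'E'
from h import *
im=capture('scene')[:,:,::-1]
cv2.imwrite('pics/c4.png',cv2.resize(im[80:180,90:230],None,fx=5,fy=5))
s=sense();print(s['tcp_pos'],s['wrist_force'])
E
```

```text
time_s: 4.18
tcp_pos: [0.6029, -0.2504, 0.1584]
ee_rot: [[0.102, -0.995, -0.004], [-0.995, -0.102, 0.003], [-0.004, 0.003, -1.0]]
wrist_force: [0.1, -0.5, 0.1]
gripper_width: 1.005
[ 0.60262824 -0.2502623   0.15795253] [-0.67464035 -0.0838753  -0.65853942]
```

View pics/c4.png

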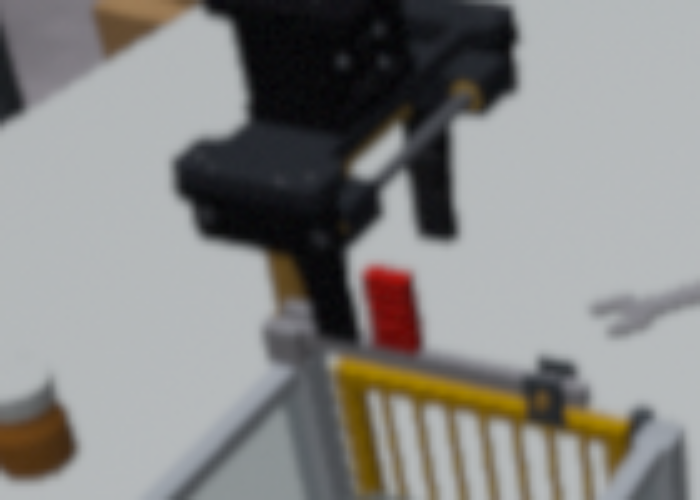

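Here the near finger ends at the bar line at (335,343), and it could be hidden behind the bar. To settle whether the offset is in height or sideways, I'll look from the top camera.

Run:
```python
from h import *
im=capture('top')[:,:,::-1]
cv2.imwrite('pics/t4.png',cv2.resize(np.clip(im[60:300,240:512]*1.8,0,255).astype(np.uint8),None,fx=2.7,fy=2.5))
s=sense();p=np.array(s['tcp_pos']);R=np.array(s['ee_rot'])
print(p, proj('top',p))
for n,o,k in(('scene',(90,80),(5,5)),('top',(240,60),(2.7,2.5))):
  for z in(0,-.03):
    for q in(-.05,.05): print(n,z,q,(proj(n,p+R@[0,q,z])-o)*k)
```

```text
[ 0.60290858 -0.25036935  0.15860437] [384.29592406 175.64151024]
scene 0 -0.05 [348.56139166 396.10545149]
scene 0 0.05 [446.16623791 289.41327725]
scene -0.03 -0.05 [337.91540345 345.72939346]
scene -0.03 0.05 [438.12140827 240.47293396]
top 0 -0.05 [372.80184616 234.85346686]
top 0 0.05 [406.84023499 344.78838053]
top -0.03 -0.05 [385.71129773 224.09316525]
top -0.03 0.05 [421.48414082 338.18689164]
```

View pics/t4.png

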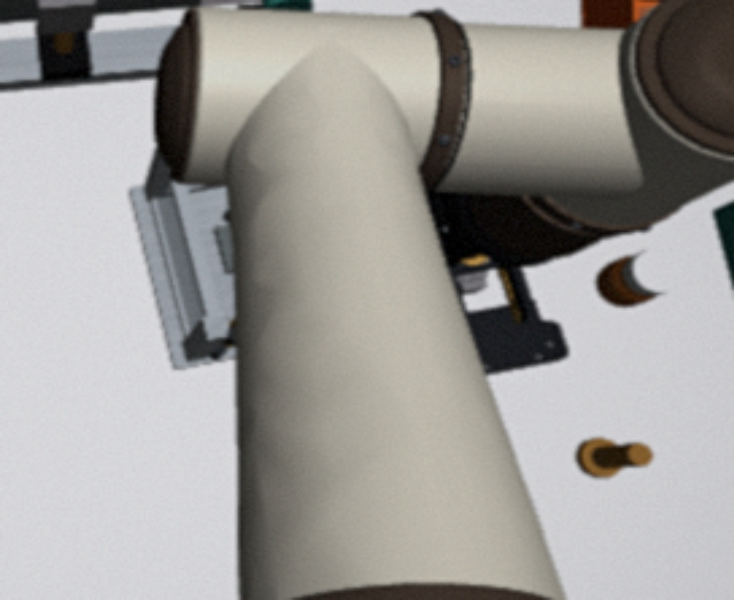

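Run:
```python
from h import *
s=sense();p=np.array(s['tcp_pos']);R=np.array(s['ee_rot'])
for z in(-.07,-.10,-.13):
   for x in(-.0375,.0375):print(z,x,(proj('top',p+R@[x,.095,z])-[240,60])*[2.7,2.5], (proj('scene',p+R@[x,-.095,z])-[90,80])*5)
```

```text
-0.07 -0.0375 [410.09718668 394.67731629] [343.61614209 342.50719652]
-0.07 0.0375 [511.57625143 375.13916644] [199.79376871 311.65678611]
-0.1 -0.0375 [426.68540421 389.53570434] [331.78659562 285.84788738]
-0.1 0.0375 [532.67101954 369.13999577] [185.04318892 255.55746307]
-0.13 -0.0375 [444.8548401 383.9039848] [319.40976869 226.56730002]
-0.13 0.0375 [555.7656527  362.57208068] [169.62548997 196.92095614]
```

The top view rules out a sideways error: the body end is at (567,352), as expected for the reported x,y. So the fingers really end about 30 mm above the reported TCP. I'll go down to a reported 0.142, which is clear in either case because the fingers straddle the bar, and close.

```bash
python3 -m inch '[{"x":0.03,"y":0,"z":-0.28,"ax":0,"ay":0,"az":0,"jaw":0},{"x":0,"y":0,"z":-0.05,"ax":0,"ay":0,"az":0,"jaw":0}]'
python3 - <<'E'
from h import *
im=capture('scene')[:,:,::-1]
cv2.imwrite('pics/c5.png',cv2.resize(im[80:180,90:230],None,fx=5,fy=5))
s=sense();print(s['tcp_pos'],s['wrist_force'])
E
```

```text
time_s: 4.53
tcp_pos: [0.6051, -0.2504, 0.1378]
ee_rot: [[0.102, -0.995, -0.003], [-0.995, -0.102, 0.003], [-0.003, 0.003, -1.0]]
wrist_force: [0.2, -0.3, 0.5]
gripper_width: 1.0
[ 0.60555337 -0.2506033   0.13847544] [-0.49517785 -0.46224476 -0.52982551]
```

View pics/c5.png

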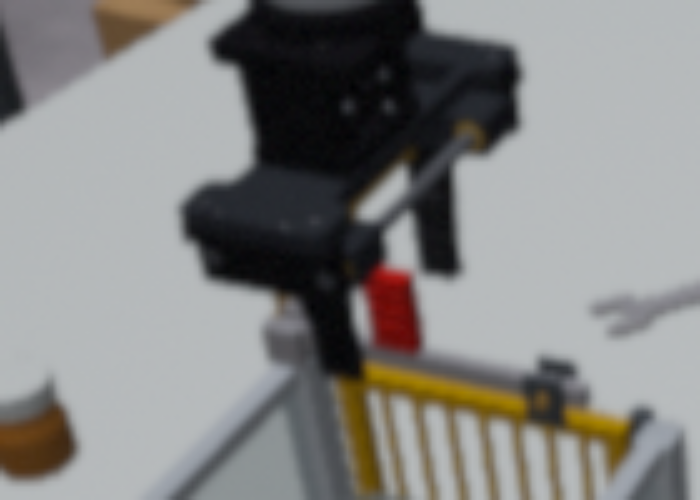

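The near finger (345,372) now passes in front of the bar and the far one (440,270) is behind. Their midpoint (392,321) lies on the lever (393,310), so I'll close.

```bash
python3 -m inch '[{"x":0,"y":0,"z":0,"ax":0,"ay":0,"az":0,"jaw":255},{"x":0,"y":0,"z":0,"ax":0,"ay":0,"az":0,"jaw":255},{"x":0,"y":0,"z":0,"ax":0,"ay":0,"az":0,"jaw":255},{"x":0,"y":0,"z":0,"ax":0,"ay":0,"az":0,"jaw":255},{"x":0,"y":0,"z":0,"ax":0,"ay":0,"az":0,"jaw":255},{"x":0,"y":0,"z":0,"ax":0,"ay":0,"az":0,"jaw":255}]'
python3 - <<'E'
from h import *
im=capture('scene')[:,:,::-1]
cv2.imwrite('pics/c6.png',cv2.resize(im[80:180,90:230],None,fx=5,fy=5))
s=sense();print(s['tcp_pos'],s['wrist_force'],s['gripper_width'])
E
```

```text
time_s: 5.32
tcp_pos: [0.6064, -0.2509, 0.1398]
ee_rot: [[0.103, -0.995, 0.001], [-0.995, -0.103, 0.002], [-0.002, -0.001, -1.0]]
wrist_force: [1.1, -0.1, -0.5]
gripper_width: 0.407
[ 0.60636551 -0.25088343  0.1398649 ] [-0.30014077 -0.49891871  0.25662946] 0.3598797208761758
```

View pics/c6.png

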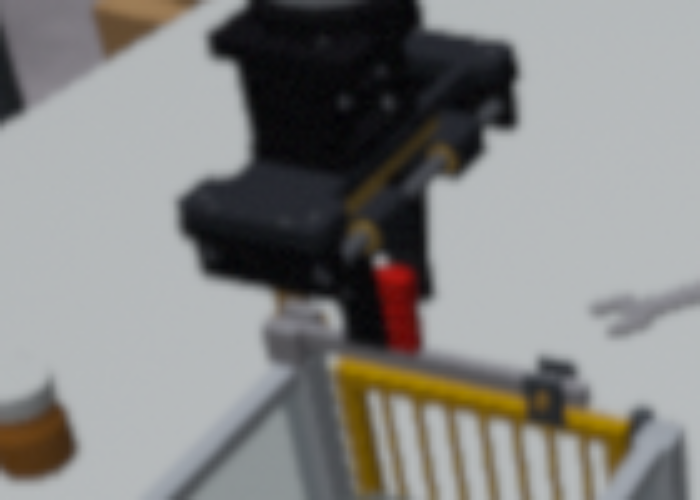

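```bash
python3 -m inch '[{"x":0,"y":0,"z":0,"ax":0,"ay":0,"az":0,"jaw":255},{"x":0,"y":0,"z":0,"ax":0,"ay":0,"az":0,"jaw":255},{"x":0,"y":0,"z":0,"ax":0,"ay":0,"az":0,"jaw":255},{"x":0,"y":0,"z":0,"ax":0,"ay":0,"az":0,"jaw":255}]'
python3 - <<'E'
from h import *
im=capture('scene')[:,:,::-1]
cv2.imwrite('pics/c7.png',cv2.resize(im[80:180,90:230],None,fx=5,fy=5))
s=sense();print(s['tcp_pos'],s['wrist_force'],s['gripper_width'])
E
```

```text
time_s: 5.88
tcp_pos: [0.6023, -0.2513, 0.1398]
ee_rot: [[0.101, -0.995, -0.008], [-0.995, -0.101, 0.002], [-0.003, 0.007, -1.0]]
wrist_force: [-0.8, 0.6, -0.3]
gripper_width: 0.136
[ 0.6023234 -0.2512307  0.1397866] [-0.7618448   0.3132765   1.15361005] 0.13828400903252436
```

View pics/c7.png

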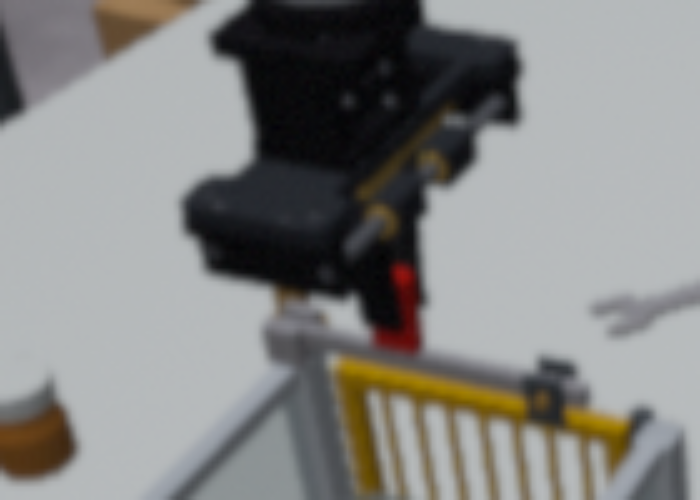

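The opening is 12 mm, so the lever is gripped, with the finger at (385,330) covering it. Next I'll lift and turn about the bar pivot.

```bash
python3 -m inch '[{"x":0,"y":0,"z":0.1,"ax":-0.38,"ay":-0.04,"az":0,"jaw":255},{"x":0,"y":0,"z":0.1,"ax":-0.38,"ay":-0.04,"az":0,"jaw":255},{"x":0,"y":0,"z":0.1,"ax":-0.38,"ay":-0.04,"az":0,"jaw":255},{"x":0,"y":0,"z":0.1,"ax":-0.2,"ay":-0.02,"az":0,"jaw":255}]'
python3 - <<'E'
from h import *
im=capture('scene')[:,:,::-1]
cv2.imwrite('pics/c8.png',cv2.resize(im[80:180,90:230],None,fx=5,fy=5))
s=sense();print(s['tcp_pos'],s['wrist_force'],s['gripper_width'])
E
```

```text
time_s: 6.42
tcp_pos: [0.6019, -0.2505, 0.1612]
ee_rot: [[0.098, -0.995, 0.015], [-0.968, -0.098, -0.233], [0.233, 0.008, -0.972]]
wrist_force: [1.2, 2.3, -7.0]
gripper_width: 0.136
[ 0.60193338 -0.25012038  0.1616347 ] [ 0.07175086 -0.56882869 -4.70820975] 0.13709939723791395
```

View pics/c8.png

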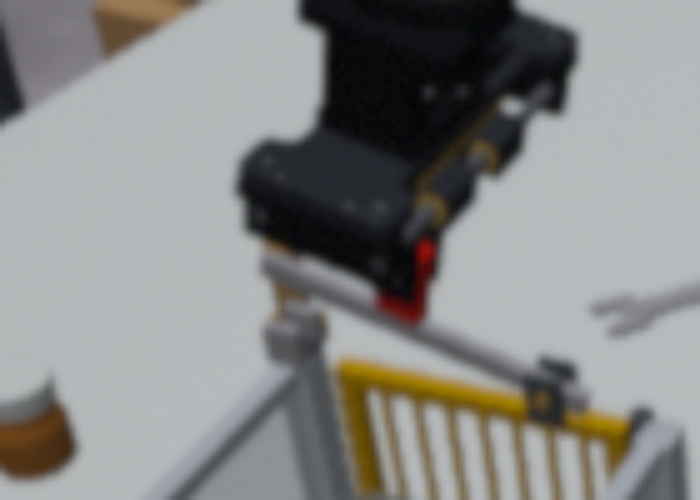

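The bar is lifted clear, with its tip at (270,265) above the catch (290,340), and the gate is still shut. Next I'll swing it about the hinge.

```bash
cat > sw.py <<'E'
from h import *
import sys
s=sense();p=np.array(s['tcp_pos']);R=np.array(s['ee_rot']);h=np.array([.590,-.127]);r=p[:2]-h
yv=-R[:,1];print('p',p,'F',s['wrist_force'],'w',s['gripper_width'],'r',np.hypot(*r),'posang',np.degrees(np.arctan2(-r[1],r[0])),'toolyaw',np.degrees(np.arctan2(yv[1],yv[0])),'tilt',np.degrees(np.arccos(-R[2,2])),s['time_s'])
st=float(sys.argv[1]);rho=.1235;a0=np.arctan2(r[1],r[0]);q=r
for i in range(6):
    a=a0-np.radians(st)*(i+1);n=rho*np.array([np.cos(a),np.sin(a)]);print(np.round((n-q)/.06,2));q=n
E
python3 sw.py 8
```

```text
p [ 0.60193338 -0.25012038  0.1616347 ] F [ 0.07175086 -0.56882869 -4.70820975] w 0.13709939723791395 r 0.12369734295433076 posang 84.4639267587116 toolyaw 5.7071686250465765 tilt 13.562421029787416 6.475
[-0.29 -0.  ]
[-0.29  0.03]
[-0.28  0.07]
[-0.27  0.11]
[-0.25  0.15]
[-0.22  0.18]
```

```bash
python3 -m inch '[{"x":-0.29,"y":0,"z":0,"ax":0,"ay":0,"az":-0.8,"jaw":255},{"x":-0.29,"y":0.03,"z":0,"ax":0,"ay":0,"az":-0.8,"jaw":255},{"x":-0.28,"y":0.07,"z":0,"ax":0,"ay":0,"az":-0.8,"jaw":255}]'
python3 sw.py 8
```

```text
time_s: 6.85
tcp_pos: [0.5507, -0.2446, 0.1611]
ee_rot: [[-0.313, -0.946, -0.083], [-0.92, 0.323, -0.22], [0.235, 0.007, -0.972]]
wrist_force: [0.1, 0.6, -2.2]
gripper_width: 0.135
p [ 0.55067252 -0.24463122  0.1610955 ] F [ 0.06238153  0.59521389 -2.18368874] w 0.13546301567210395 r 0.124031267576027 posang 108.48625607097698 toolyaw -18.868256325508217 tilt 13.586776111118278 6.85
[-0.26  0.12]
[-0.25  0.15]
[-0.22  0.18]
[-0.2   0.21]
[-0.17  0.23]
[-0.13  0.25]
```

Tracking well, with low forces. Continuing.

```bash
python3 -m inch '[{"x":-0.26,"y":0.12,"z":0,"ax":0,"ay":0,"az":-0.8,"jaw":255},{"x":-0.25,"y":0.15,"z":0,"ax":0,"ay":0,"az":-0.8,"jaw":255},{"x":-0.22,"y":0.18,"z":0,"ax":0,"ay":0,"az":-0.8,"jaw":255},{"x":-0.2,"y":0.21,"z":0,"ax":0,"ay":0,"az":-0.8,"jaw":255}]'
python3 sw.py 8
```

```text
time_s: 7.35
tcp_pos: [0.4937, -0.2045, 0.161]
ee_rot: [[-0.763, -0.618, -0.189], [-0.603, 0.786, -0.138], [0.234, 0.008, -0.972]]
wrist_force: [0.3, 1.3, -2.5]
gripper_width: 0.136
p [ 0.49366395 -0.2044834   0.16103544] F [ 0.28792873  1.29111358 -2.47728589] w 0.1356106604342225 r 0.12362974045039511 posang 141.19016708433168 toolyaw -51.803921123515636 tilt 13.516888118764186 7.35
[-0.16  0.24]
[-0.13  0.26]
[-0.09  0.27]
[-0.05  0.28]
[-0.01  0.29]
[0.03 0.29]
```

```bash
python3 -m inch '[{"x":-0.16,"y":0.24,"z":0,"ax":0,"ay":0,"az":-0.8,"jaw":255},{"x":-0.13,"y":0.26,"z":0,"ax":0,"ay":0,"az":-0.8,"jaw":255},{"x":-0.09,"y":0.27,"z":0,"ax":0,"ay":0,"az":-0.8,"jaw":255},{"x":-0.04,"y":0.2,"z":0,"ax":0,"ay":0,"az":-0.6,"jaw":255},{"x":0,"y":0,"z":0,"ax":0,"ay":0,"az":0,"jaw":255}]'
python3 sw.py 8
python3 - <<'E'
from h import *
im=capture('scene')[:,:,::-1]
cv2.imwrite('pics/c9.png',cv2.resize(im[60:220,90:290],None,fx=4,fy=3.7))
E
```

```text
time_s: 7.98
tcp_pos: [0.4681, -0.1439, 0.1611]
ee_rot: [[-0.964, -0.13, -0.233], [-0.129, 0.991, -0.019], [0.233, 0.011, -0.972]]
wrist_force: [-1.1, 1.0, -1.4]
gripper_width: 0.135
p [ 0.46814197 -0.14391404  0.16111948] F [-1.05862895  1.01999212 -1.41425518] w 0.134740646218669 r 0.12302627281549648 posang 172.09776646445593 toolyaw -82.54176073752748 tilt 13.513225532511752 7.975
[-0.03  0.29]
[0.02 0.29]
[0.06 0.28]
[0.1  0.27]
[0.14 0.25]
[0.17 0.23]
```

View pics/c9.png

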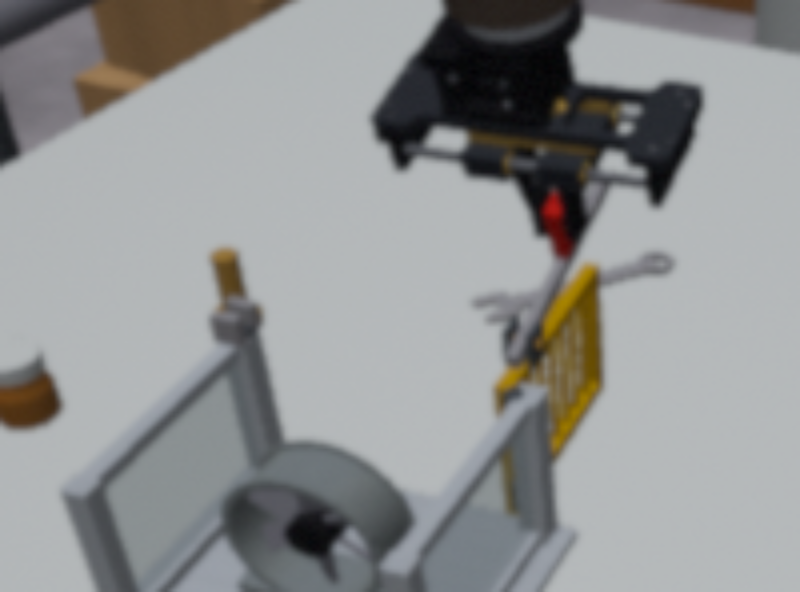

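The gate stands about 88° open with the bar raised. Next I'll lower the bar by reversing the lift.

```bash
python3 -m inch '[{"x":0,"y":0,"z":-0.09,"ax":0.04,"ay":-0.32,"az":0,"jaw":255},{"x":0,"y":0,"z":-0.09,"ax":0.04,"ay":-0.32,"az":0,"jaw":255},{"x":0,"y":0,"z":-0.09,"ax":0.04,"ay":-0.32,"az":0,"jaw":255},{"x":0,"y":0,"z":-0.04,"ax":0.03,"ay":-0.22,"az":0,"jaw":255},{"x":0,"y":0,"z":0,"ax":0,"ay":0,"az":0,"jaw":255}]'
python3 sw.py 8
```

```text
time_s: 8.65
tcp_pos: [0.4681, -0.1458, 0.1437]
ee_rot: [[-0.989, -0.144, -0.024], [-0.144, 0.99, 0.004], [0.023, 0.008, -1.0]]
wrist_force: [0.5, 1.8, -4.5]
gripper_width: 0.135
p [ 0.46808885 -0.1458217   0.14373645] F [ 0.49321821  1.77521243 -4.45507457] w 0.1354584406344722 r 0.1233555200524966 posang 171.22347690703864 toolyaw -81.72528308924262 tilt 1.4149446620352104 8.65
[-0.03  0.29]
[0.02 0.29]
[0.06 0.28]
[0.09 0.27]
[0.13 0.26]
[0.17 0.23]
```

```bash
python3 -m inch '[{"x":0,"y":0,"z":-0.03,"ax":0,"ay":0,"az":0,"jaw":255},{"x":0,"y":0,"z":0,"ax":0,"ay":0,"az":0,"jaw":100},{"x":0,"y":0,"z":0,"ax":0,"ay":0,"az":0,"jaw":100},{"x":0,"y":0,"z":0,"ax":0,"ay":0,"az":0,"jaw":100},{"x":0,"y":0,"z":0,"ax":0,"ay":0,"az":0,"jaw":100},{"x":0,"y":0,"z":0,"ax":0,"ay":0,"az":0,"jaw":100}]'
python3 - <<'E'
from h import *
im=capture('scene')[:,:,::-1]
cv2.imwrite('pics/c10.png',cv2.resize(im[60:220,90:290],None,fx=4,fy=3.7))
s=sense();print(s['tcp_pos'],s['wrist_force'],s['gripper_width'])
E
```

```text
time_s: 9.4
tcp_pos: [0.4695, -0.1472, 0.1432]
ee_rot: [[-0.989, -0.145, -0.025], [-0.145, 0.989, 0.002], [0.024, 0.005, -1.0]]
wrist_force: [1.2, -0.2, 0.0]
gripper_width: 0.579
[ 0.46951413 -0.14717903  0.14322849] [ 0.3214913  -0.57107973  0.14490512] 0.5889648935500158
```

View pics/c10.png

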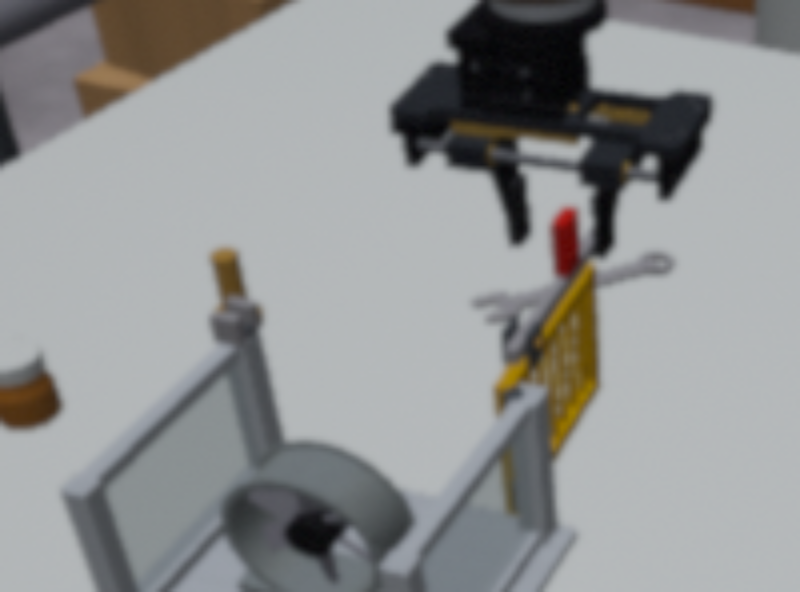

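The fingers at (517,240) and (602,245) are clear of the lever (566,240), and the bar lies on the gate. Going straight up.

```bash
python3 -m inch '[{"x":0,"y":0,"z":0.2,"ax":0,"ay":0,"az":0,"jaw":100},{"x":0,"y":0,"z":0.4,"ax":0,"ay":0,"az":0,"jaw":100},{"x":0,"y":0,"z":0.6,"ax":0,"ay":0,"az":0,"jaw":100},{"x":0,"y":0,"z":0.8,"ax":0,"ay":0,"az":0,"jaw":100},{"x":0,"y":0,"z":0.8,"ax":0,"ay":0,"az":0,"jaw":100},{"x":-0.6,"y":-0.3,"z":0,"ax":0,"ay":0,"az":0,"jaw":100},{"x":0,"y":0,"z":0,"ax":0,"ay":0,"az":0,"jaw":100},{"x":0,"y":0,"z":0,"ax":0,"ay":0,"az":0,"jaw":100}]'
python3 - <<'E'
from h import *
im=capture('scene')[:,:,::-1]
cv2.imwrite('pics/c11.png',cv2.resize(im[30:260,90:420],None,fx=2.4,fy=2.4))
s=sense();print(s['tcp_pos'],s['wrist_force'],s['gripper_width'])
E
```

```text
time_s: 10.45
tcp_pos: [0.4324, -0.1661, 0.3231]
ee_rot: [[-0.989, -0.146, -0.018], [-0.146, 0.989, -0.001], [0.018, 0.002, -1.0]]
wrist_force: [0.4, 0.2, 0.2]
gripper_width: 0.607
[ 0.43236466 -0.1660604   0.32298985] [ 0.15299306 -0.19458041  0.28735154] 0.6087565452844563
```

View pics/c11.png

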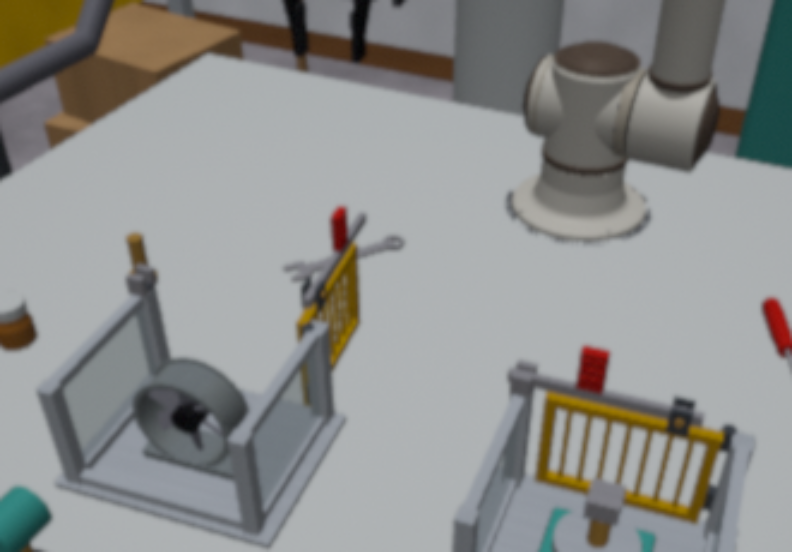

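The gate is open, the stage gate is shut, and the robot is clear. I'll check numerically that the bar is level, using both views of the lever.

Run:
```python
from h import *
L={}
for n in("scene","top"):
    im=np.ascontiguousarray(capture(n)[:,:,::-1]);cv2.imwrite(f'pics/{n}_f.png',im);h=cv2.cvtColor(im,cv2.COLOR_BGR2HSV)
    m=(((h[...,0]<6)|(h[...,0]>174))&(h[...,1]>150)&(h[...,2]>50)).astype(np.uint8)
    k,l,st,c=cv2.connectedComponentsWithStats(m)
    for i in range(1,k):
        if st[i][4]>15:print(n,st[i],c[i])
hx=np.array([.591,-.127])
for th in(85,88):
  y=np.radians(5.6-th);u=np.array([np.sin(y),-np.cos(y)])
  for a in(0,.1,.2):
    r=.040+.085*np.cos(a)-.032*np.sin(a);z=.15+.085*np.sin(a)+.032*np.cos(a);X=np.r_[hx+r*u,z];print(th,a,X,proj('scene',X),proj('top',X))
im=cv2.imread('pics/scene_f.png');cv2.imwrite('pics/sf.png',cv2.resize(im[105:205,190:260],None,fx=6,fy=6,interpolation=2))
```

```text
scene [ 49  34  21   9 112] [59.15178571 37.60714286]
scene [ 21  45  22  10 134] [32.02985075 49.17164179]
scene [ 0 58 14 10 95] [ 5.63157895 62.94736842]
scene [229 117   5  17  76] [231.11842105 124.96052632]
scene [409 155  12  22 137] [413.86131387 165.28467153]
scene [331 175  12  18 165] [336.53333333 183.57575758]
top [178 198  12   9  75] [183.68       201.69333333]
top [136 362  16  22 203] [142.99507389 373.43842365]
85 0 [ 0.46813308 -0.14999392  0.182     ] [229.50369227 123.87744776] [350.69139988 242.35949325]
85 0.1 [ 0.47169063 -0.14932814  0.19032597] [228.91320459 121.83491264] [351.16321471 240.37967166]
85 0.2 [ 0.47604744 -0.14851279  0.19824902] [228.22386331 120.05140533] [351.4551949  237.97279712]
88 0 [ 0.46709806 -0.14353205  0.182     ] [231.83232182 124.23955318] [347.5978858  243.20080963]
88 0.1 [ 0.47068558 -0.14305337  0.19032597] [231.191022   122.18654843] [348.12771128 241.20433741]
88 0.2 [ 0.47507909 -0.14246715  0.19824902] [230.43531347 120.39065121] [348.50174138 238.77410306]
```

View pics/sf.png

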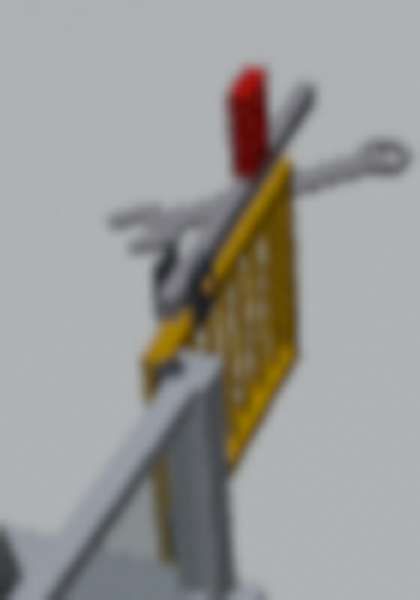

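The lever at scene (231.1,125.0) matches the prediction for a level bar (231.8,124.2), and the bar lies parallel to the gate top. The stage lever hasn't moved from (336.5,183.6).

```bash
python3 -c "
from station import *
print(finish_job(),sense()['time_s'])"
```

```text
the job is handed in; nothing more can be done
the job is handed in; nothing more can be done
```

I opened the fan guard's gate, let go with the latch bar back down, and handed the job in at about 10.6 s, well under 40 s. `finish_job` gives no verdict, so I don't know the judged result.

**What I did:** I gripped the red lever and lifted the bar about 0.23 rad with the gate still shut. I swung the gate to about 87°, lowered the bar, released it and moved clear.

**Last checks:**
- **Bar:** the lever sits within about 1 px of where a level bar would put it in the scene view. The top camera couldn't confirm this because it didn't see that lever.
- **Other gate:** the stage guard's lever is where it started, at scene (336.5, 183.6).
- **Robot:** it is clear of everything, with wrist force under 1 N. The highest reading I saw was about 7 N, during the lift.

**What disagreed:**
- **Finger height:** in the pictures the fingers ended about 30 mm above the reported TCP. I set the grip height from the pictures, and it closed on the lever at 12 mm as expected.
- **Hold drift:** the reported pose also crept a few millimetres while the arm was holding still.

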